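Set the desk grinder and hold its bayonet lid half turned

TASK

Get the desk coffee grinder ready for a pulse: first turn its grind knob clockwise until it clicks over to its other stop. Then put the bayonet lid (the one with the bar grip and two lugs, not the plain storage cap) into the bowl, twist it clockwise half way to the lock, where its bar points at the single pip on the rim, and never so far that it clicks into the lock. Finish while still gripping the lid there against its spring; leave the storage cap and the other things on the desk where they are.

Things in the scene. Friction and masses are not known exactly. Their poses are not given: they have to be found in the camera images.
- grinder: grey grinder fixed to the desk, a rounded base 120 (x) x 270 (y) x 55 mm high, origin under its centre. On its +y end stands the round metal bowl (104 mm across outside, rim 95 mm above the desk), on its -y end the grind knob. z is up; its yaw varies by up to about 0.25 rad
- bowl_mouth (a point): centre of the bowl's mouth, level with the rim (95 mm), 65 mm along the grinder's +y from its origin; axes as the grinder's. A hole 70 mm across with two opposite entry slots, toward the grinder's +x and -x, each 24 mm wide and reaching 43 mm from the centre. The flange between the slots is 7 mm thick; the lugs' channel runs below it
- knob_grip (a point): point on the grind knob's axis, 75 mm above the desk, 75 mm along the grinder's -y from its origin; axes as the grinder's (it does not turn with the knob). The knob is an upright black bar 42 long, 13 wide, top at 88.5 mm, on a disc 48 mm across whose top is 63.5 mm above the desk. At knob value 0 the bar lies along the grinder's x
- grind_knob (a joint): angle of the grind knob, rad, growing clockwise seen from above: 0 is its first stop (start), 1.05 its other stop. An over-centre spring of up to about 0.08 N m pushes it back until it is past the middle (0.53), from where it snaps on to the other stop
- lid: grey bayonet lid, about 0.12 kg, loose, upright on the desk; origin at the centre of its underside. Plug 64 mm across, 16 high, foot chamfered to 57, with a lug on its own +x and -x (14 wide, 6 high, out to 40 mm from the axis); disc 92 mm across from 16 to 24 mm; grip bar along its x (over the lugs), 56 long, 16 wide, from 24 to 53 mm. Fits either way round; seated, the disc rests on the rim
- lid_bar (a point): point in the lid's grip bar, on the lid's axis, 46 mm above its underside; axes as the lid's
- drive_ring (a joint): angle of the sprung ring in the bowl that the lugs push, rad, growing clockwise from above: 0 until the lid is turned about 0.30 from the entry slots, then lid turn minus 0.30; 0.45 is half way. It pushes the lid back (0.03 N m at 0, 0.07 at half way). From about 0.65 the lugs begin to meet the lock's sprung pawls, and at 1.1 to 1.2 they click past them
- half_mark: small marker on the bowl's floor, in its axis. Its x axis points to the single pip (half way), 0.75 rad clockwise from the grinder's x: the lid is half way when its bar (lid x, either way round) is parallel to this. On the rim, 49.5 mm from the centre, a single black pip stands 43 degrees clockwise from each slot and a pair of pips (lock) 86 degrees
- storage_cap: plain flat grey cap, 84 mm across and 12 mm thick with a round button 24 mm across on top (31 mm high in all), no lugs, loose on the desk; origin at the centre of its underside. To be left alone. Cap and lid may be in either of two places
- tape_roll: tape roll, 92 mm across, 25 mm high, bystander
- stapler: small stapler, 128 x 36 x 36 mm, bystander
- sharpener: small sharpener, 25 x 15 x 13 mm, bystander
- clip_a: binder clip, 25 x 17 x 35 mm, bystander

How it is judged:
By the outcome, as a careful person would: the job done as asked, in the order asked, and still so for the second after the job is handed in, while the arm keeps its last pose, push and grip.
It also fails if it takes over 51 s, if anything falls off the work surface, if the arm or the gripper's body presses on something with over 40 N, if the wrist force passes 120 N, or if a joint passes its speed limit or range.

ROBOT

A 6-joint arm with a two-finger parallel gripper is mounted at the origin on a cart in front of the work surface, level with it; the furniture and walls round the work are solid. World frame = base frame: x ahead of the robot, y to its left, z up, the work surface at z = 0. Lengths are in m, angles in degrees, forces in N, time in s.
With the tool pointing down it reaches from about 0.35 to 0.875 m from the base axis. Payload 4.2 kg.
Tool frame: the origin (TCP) lies on the centre line of the jaws, within the pads' length; the fingertips stand 19 mm ahead of it and the grasp point (between the pads) is the TCP; z points along the fingers, y is the line along which they close (so a half turn about z gives the same grasp; the last joint's range is limited). The gripper opens to 87 mm and grips with 3 to 60 N. Pads are 19 mm wide; open, the fingers measure 117 mm over their backs; the gripper's body (75 mm by 190 mm) begins 51 mm behind the grasp point.
Start: joints at [-60.756, 22.042, 0.453, 0, -68.411, -14.817], TCP at [0.156, -0.605, 0.242] pointing down, gripper open.
Joint ranges: [-179.83, 179.83], [-69.29, 118.12], [-61.27, 80.66], [-181.25, 117.63], [-171.15, -9.14], [-177.46, 177.46]. Speed limits (degrees/s): [159.86, 159.86, 180, 180, 180, 180].

INTERFACE

Orientations are given as a 3x3 rotation matrix whose columns are the frame's x, y, z axes.
In Python, from station import sense, capture, finish_job, search_frame, masks_of gives the robot as it stands.
- The arm moves only by the tool drive_tool, never from a script. Its argument "rows" is a list of rows, each a list of 7 numbers: the opening in per cent of the stroke, from 0 (shut) to 100 (fully open), then the shift along the world's x, y, z in mm, then the turn, a rotation vector about the world's x, y, z in rad. In form: [[fingers, dx, dy, dz, wx, wy, wz], ...]. A call has 1 to 5 rows; each row shifts and turns the commanded pose from where the row before left it; what a row does not reach is not made up. A row lasts 1/12 s, in which the tool goes at most 41.7 mm and 7.16 degrees, less where a joint would pass 70% of its speed; a pose out of reach is approached as far as the arm can. A call is refused whole if a number of a shift passes 41.7 or a number of a turn 0.125, either way. A call with a gripper value outside its range is refused whole. The fingers move at their own pace and stop on an object; the grip force is fixed at half the most. Time passes only in rows, so rows that do not move let the fingers close. It gives the time, the measured TCP pose, the force, the opening and the grip force at its end, in the units of the state.
- sense(): the state, without advancing time (a new reading comes with each control period).
- capture(name): name is "scene" or "top"; returns a dict with "frame" (384x512x3 uint8, red, green, blue), "z_map" (384x512 float32, m along the optical axis (not along the pixel's ray), 0 where there is no reading), "fx", "fy", "cx", "cy" (pixels), "R" (3x3) and "t" (3): a world point X has camera coordinates R X + t. Camera axes: x right, y down, z forward; pixel columns grow to the right and rows downward; lengths in m; the calibration is good to about 2 mm. A picture is of the moment at which its call begins.
- finish_job(): hands the job in; it is judged then, once.
Trained networks look in a picture, given as the dict that the camera call returned (one of the last four; its "shot" number tells which), for a name from the list of things; names that differ only in an ending like _2 or _b are one class to them, and where a whole thing is asked for, a point or a joint stands for the part that bears it (a point fixed in the world has none). Each returns a list of dicts, best first, with "p" (0 to 1); they miss things now and then, are a little off and sometimes report something else, mostly with a low value. They report only what shows in the picture. A call takes as long as a camera call.
- search_frame(label, picture): "xy" ([column, row] in pixels, amid what is visible of it).
- masks_of(label, picture): "region" (384x512 bool, what is visible of it) and "xy" ([column, row] in pixels, amid what is visible of it).
The state is a dict: "time_s": time; "joints": joint angles; "joint_velocities": joint speeds; "effort": joint torques, N m; "tcp_pos": TCP position; "ee_rot": TCP orientation; "wrist_force": force on the tool from outside, world axes, zero at the start; "moment": the same for the moment, N m; "gripper_width": opening from 0.0 (shut) to 1.0 (fully open); "gripper_force": force on a finger pad.
Only numpy, scipy, OpenCV 4.12 (cv2) and the standard library are available. Lean on these libraries where they do the work, as an engineer would, in place of code of your own. Each camera call takes 0.05 s, during which the arm holds its last target. There are 200 camera calls.

## Working session

There is one attempt and no reset: what is moved stays moved. The work goes in short steps, Python scripts to look and compute and a tool call to move; the robot and the scene stay as the last step left them, time stands still between calls to the robot, and variables do not carry over. Pictures are saved under pics/ and viewed, at most 10 in all, crops included, and the job is handed in when it is done.

Besides the shell and the picture viewer there is one more tool, called after ">>>" as name(argument=value, ...) on one line, values as JSON. drive_tool: Moves the arm, as the interface text tells. Its arguments: {"type":"object","properties":{"rows":{"type":"array"}},"required":["rows"]}

```bash
ls; mkdir -p pics; cat > h.py <<'E'
import numpy as np, cv2
from station import sense, capture, finish_job, search_frame, masks_of
def cloud(p):
    z=p["z_map"]; v,u=np.mgrid[:z.shape[0],:z.shape[1]]
    c=np.stack([(u-p["cx"])/p["fx"]*z,(v-p["cy"])/p["fy"]*z,z],-1)
    w=(c-np.array(p["t"]))@np.array(p["R"])
    w[z<=0]=np.nan
    return w
def save(p,n): cv2.imwrite("pics/"+n,cv2.cvtColor(p["frame"],cv2.COLOR_RGB2BGR))
E
python3 - <<'E'
from h import *
s=sense(); print(s["time_s"],s["tcp_pos"],s["ee_rot"],s["gripper_width"])
a=capture("top"); b=capture("scene"); save(a,"top0.png"); save(b,"scene0.png")
for p,n in((a,"top"),(b,"scene")):
    W=cloud(p); print(n,"cam",-np.array(p["R"]).T@np.array(p["t"]))
    for l in ["grinder","knob_grip","lid","storage_cap","tape_roll","stapler","half_mark"]:
        for m in masks_of(l,p)[:2]:
            q=W[m["region"]]; q=q[~np.isnan(q[:,0])]
            print(l,round(m["p"],2),np.round(m["xy"]),m["region"].sum(),np.round(np.median(q,0),3) if len(q) else None, np.round(np.percentile(q[:,2],[2,98]),3) if len(q) else None)
E
```

```text
pics
0.0 [ 0.15560116 -0.60473142  0.24046502] [[-9.68503647e-01 -2.48998548e-01 -6.38870287e-04]
 [-2.48999350e-01  9.68501368e-01  2.10345336e-03]
 [ 9.49899131e-05  2.19628054e-03 -9.99997584e-01]] 0.9974690372833008
top cam [0.37677618 0.01649855 1.35315014]
grinder 0.92 [223. 215.] 3657 [0.514 0.141 0.056] [0.036 0.098]
knob_grip 0.71 [226. 211.] 3715 [0.514 0.143 0.056] [0.004 0.098]
lid 0.6 [376. 226.] 733 [ 0.483 -0.31   0.025] [0.019 0.055]
storage_cap 0.9 [310. 224.] 564 [ 0.491 -0.123  0.013] [0.007 0.033]
tape_roll 0.54 [246. 151.] 227 [0.695 0.074 0.023] [0.004 0.03 ]
tape_roll 0.43 [374. 228.] 737 [ 0.483 -0.31   0.025] [0.019 0.055]
stapler 0.8 [315. 173.] 423 [ 0.632 -0.128  0.034] [0.006 0.041]
scene cam [-0.04501201  1.18004857  0.62127172]
grinder 0.71 [253. 226.] 2703 [0.49  0.231 0.056] [0.014 0.097]
knob_grip 0.88 [251. 228.] 2752 [0.489 0.23  0.056] [0.012 0.097]
lid 0.59 [321. 183.] 333 [ 0.477 -0.307  0.025] [0.    0.054]
storage_cap 0.71 [300. 202.] 272 [ 0.484 -0.114  0.013] [0.001 0.033]
tape_roll 0.54 [218. 212.] 370 [0.685 0.068 0.016] [-0.     0.027]
stapler 0.56 [261. 189.] 161 [ 0.626 -0.116  0.034] [0.006 0.038]
```

```bash
python3 - <<'E'
from h import *
p=capture("top"); W=cloud(p)
im=cv2.cvtColor(p["frame"],cv2.COLOR_RGB2BGR)[120:290,130:430]
cv2.imwrite("pics/c0.png",cv2.resize(im,(800,453),interpolation=cv2.INTER_CUBIC))
def rect(q):
    return [np.round(x,4) for x in cv2.minAreaRect((q[:,:2]*1000).astype(np.float32))]
G=masks_of("grinder",p)[0]["region"]; L=masks_of("lid",p)[0]["region"]
G=cv2.dilate(G.astype(np.uint8),np.ones((5,5)))>0; L=cv2.dilate(L.astype(np.uint8),np.ones((5,5)))>0
def sel(M,lo,hi):
    q=W[M&(W[...,2]>lo)&(W[...,2]<hi)]; return q
q=sel(G,.050,.060); print("base",rect(q))
q=sel(G,.088,.1); yq=q
k=q[:,1]<np.median(W[G][:,1])
for n,a in(("hi-",q[k]),("hi+",q[~k])):
    if len(a): print(n,len(a),rect(a),a.mean(0))
q=sel(G,.08,.0925); print("80-92",len(q),q.mean(0),rect(q))
q=sel(L,.045,.06); print("lidbar",len(q),q.mean(0),rect(q))
q=sel(L,.02,.03); print("liddisc",len(q),rect(q))
E
```

```text
base [array([517.3945, 142.0789]), array([118.3548, 266.1295]), np.float64(7.7692)]
hi+ 555 [array([508.8972, 160.4765]), array([101.7093, 198.2413]), np.float64(0.2378)] [0.51015547 0.19849212 0.09461305]
80-92 161 [0.51703408 0.15338776 0.08913776] [array([504.5909, 159.0375]), array([193.8184,  99.9221]), np.float64(84.8241)]
lidbar 106 [ 0.48448722 -0.31394494  0.05264254] [array([ 484.3424, -314.8261]), array([17.1305, 55.099 ]), np.float64(83.0801)]
liddisc 563 [array([ 483.4868, -315.0471]), array([90.0838, 90.2444]), np.float64(26.2684)]
```

View pics/c0.png

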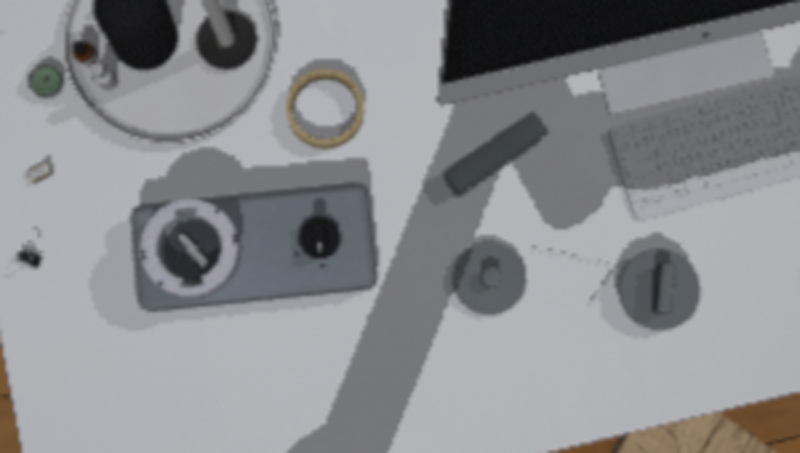

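The top view shows the grinder at left, with its bowl near crop (190,247) and its knob near (320,236). The storage cap with its round button is at (490,275). The bayonet lid with its bar is at (660,288), and its path is clear of the laptop at upper right. I'll refine the grinder fit while moving the arm toward the knob.

```bash
python3 - <<'E'
from h import *
from scipy.optimize import least_squares
p=capture("top"); W=cloud(p)
R=(W[...,0]>.4)&(W[...,0]<.62)&(W[...,1]>-.02)&(W[...,1]<.31)
q=W[R&(W[...,2]>.091)&(W[...,2]<.099)&(W[...,1]>.13)][:,:2]
h=cv2.convexHull((q*1000).astype(np.float32))[:,0]
r=least_squares(lambda x:np.hypot(h[:,0]-x[0],h[:,1]-x[1])-x[2],[508,206,52]); print("rim",r.x,np.abs(r.fun).max())
k=R&(W[...,1]<.12)&(W[...,1]>.02)
for lo,hi in((.061,.07),(.08,.095)):
    q=W[k&(W[...,2]>lo)&(W[...,2]<hi)]; print(lo,len(q),q.mean(0) if len(q) else 0,cv2.minAreaRect((q[:,:2]*1000).astype(np.float32)) if len(q)>3 else 0)
q=W[R&(W[...,2]>.052)&(W[...,2]<.059)]
print(cv2.minAreaRect((q[:,:2]*1000).astype(np.float32)))
lap=W[(W[...,0]>.3)&(W[...,0]<.6)&(W[...,1]<-.2)&(W[...,1]>-.5)&(W[...,2]>.06)]
print("tall near lid",len(lap),lap.min(0) if len(lap) else 0)
for l in("knob_grip","lid_bar"): print([(round(m["p"],2),np.round(W[int(m["xy"][1]),int(m["xy"][0])],3)) for m in search_frame(l,p)[:2]])
E
```

```text
rim [509.47845126 207.3702054   51.59022067] 1.365754791599521
0.061 126 [0.52645133 0.06870323 0.06412695] ((527.4031982421875, 71.1901626586914), (98.93341827392578, 79.16862487792969), 80.07076263427734)
0.08 61 [0.52693178 0.06826098 0.08821077] ((527.1207885742188, 68.49226379394531), (39.06124496459961, 12.760668754577637), 7.626511573791504)
((517.3121337890625, 142.55569458007812), (114.9383316040039, 263.8492736816406), 7.379418849945068)
tall near lid 1 [ 0.46636399 -0.31252387  0.06064969]
[(0.87, array([0.516, 0.14 , 0.057]))]
[]
```

>>> drive_tool(rows=[[100, 18, 32, -5, 0, 0, -0.02], [100, 18, 32, -5, 0, 0, -0.02], [100, 18, 32, -5, 0, 0, -0.02], [100, 18, 32, -5, 0, 0, -0.02], [100, 18, 32, -5, 0, 0, -0.02]])

```text
time_s: 1.52
tcp_pos: [0.2462, -0.4439, 0.2164]
ee_rot: [[-0.989, -0.15, 0.0], [-0.15, 0.989, -0.0], [-0.0, -0.0, -1.0]]
wrist_force: [0.8, -0.5, -0.0]
gripper_width: 0.999
gripper_force: 0.0
```

>>> drive_tool(rows=[[100, 18, 32, -5, 0, 0, 0], [100, 18, 32, -5, 0, 0, 0], [100, 18, 32, -5, 0, 0, 0], [100, 18, 32, -5, 0, 0, 0], [100, 18, 32, -5, 0, 0, 0]])

```text
time_s: 1.93
tcp_pos: [0.3363, -0.2837, 0.1917]
ee_rot: [[-0.989, -0.151, 0.001], [-0.151, 0.989, -0.0], [-0.001, -0.001, -1.0]]
wrist_force: [1.0, -1.2, 0.5]
gripper_width: 1.0
gripper_force: 0.0
```

>>> drive_tool(rows=[[100, 16, 29, 0, 0, 0, -0.02], [100, 16, 29, 0, 0, 0, 0], [100, 16, 29, 0, 0, 0, 0], [100, 16, 29, 0, 0, 0, 0], [100, 16, 29, 0, 0, 0, 0]])

```text
time_s: 2.35
tcp_pos: [0.4164, -0.1386, 0.192]
ee_rot: [[-0.991, -0.132, 0.001], [-0.132, 0.991, -0.0], [-0.001, -0.0, -1.0]]
wrist_force: [0.3, -0.1, -0.1]
gripper_width: 1.0
gripper_force: 0.0
```

>>> drive_tool(rows=[[80, 16, 29, -5, 0, 0, 0], [70, 16, 29, -5, 0, 0, 0], [60, 16, 29, -5, 0, 0, 0], [60, 16, 29, -10, 0, 0, 0], [60, 16, 29, -20, 0, 0, 0]])

```text
time_s: 2.77
tcp_pos: [0.4981, 0.0068, 0.1484]
ee_rot: [[-0.991, -0.132, 0.006], [-0.132, 0.991, 0.001], [-0.006, 0.0, -1.0]]
wrist_force: [0.8, 0.3, 0.1]
gripper_width: 0.708
gripper_force: 0.0
```

>>> drive_tool(rows=[[60, 16, 31, -10, 0, 0, 0], [60, 15, 31, 0, 0, 0, 0], [60, 0, 0, 0, 0, 0, 0]])

```text
time_s: 3.02
tcp_pos: [0.5299, 0.0711, 0.136]
ee_rot: [[-0.991, -0.136, 0.003], [-0.136, 0.991, 0.0], [-0.003, -0.0, -1.0]]
wrist_force: [-0.4, -0.2, 1.0]
gripper_width: 0.607
gripper_force: 0.0
```

>>> drive_tool(rows=[[60, -3, -3, -20, 0, 0, 0], [60, 0, 0, -21, 0, 0, 0], [60, 0, 0, -10, 0, 0, 0], [60, 0, 0, 0, 0, 0, 0], [60, 0, 0, 0, 0, 0, 0]])

```text
time_s: 3.43
tcp_pos: [0.524, 0.0635, 0.0858]
ee_rot: [[-0.991, -0.132, -0.0], [-0.132, 0.991, -0.0], [0.0, -0.0, -1.0]]
wrist_force: [-0.2, -0.4, 0.1]
gripper_width: 0.602
gripper_force: 0.0
```

>>> drive_tool(rows=[[0, 0, 0, 0, 0, 0, 0], [0, 0, 0, 0, 0, 0, 0], [0, 0, 0, 0, 0, 0, 0], [0, 0, 0, 0, 0, 0, 0], [0, 0, 0, 0, 0, 0, 0]])

```text
time_s: 3.85
tcp_pos: [0.5239, 0.0637, 0.086]
ee_rot: [[-0.991, -0.131, 0.001], [-0.131, 0.991, 0.0], [-0.001, 0.0, -1.0]]
wrist_force: [-0.6, 0.0, -0.6]
gripper_width: 0.307
gripper_force: 0.0
```

>>> drive_tool(rows=[[0, 3, 4.5, -1, 0, 0, 0], [0, 0, 0, 0, 0, 0, 0], [0, 0, 0, 0, 0, 0, 0], [0, 0, 0, 0, 0, 0, 0], [0, 0, 0, 0, 0, 0, 0]])

```text
time_s: 4.27
tcp_pos: [0.5274, 0.069, 0.0847]
ee_rot: [[-0.991, -0.132, 0.002], [-0.132, 0.991, 0.001], [-0.002, 0.001, -1.0]]
wrist_force: [1.1, 4.1, -1.3]
gripper_width: 0.15
gripper_force: 30.0
```

>>> drive_tool(rows=[[0, 0, 0.5, 0, 0, 0, -0.1], [0, 0, 0, 0, 0, 0, -0.1], [0, 0, 0, 0, 0, 0, -0.1], [0, 0, 0, 0, 0, 0, -0.1], [0, 0, 0, 0, 0, 0, -0.1]])

```text
time_s: 4.68
tcp_pos: [0.5273, 0.0688, 0.0847]
ee_rot: [[-0.931, 0.364, 0.001], [0.364, 0.931, 0.0], [-0.001, 0.001, -1.0]]
wrist_force: [1.8, -0.0, -1.5]
gripper_width: 0.151
gripper_force: 30.0
```

>>> drive_tool(rows=[[0, 0, 0, 0, 0, 0, -0.1], [0, 0, 0, 0, 0, 0, -0.1], [0, 0, 0, 0, 0, 0, -0.1], [0, 0, 0, 0, 0, 0, -0.1], [0, 0, 0, 0, 0, 0, -0.1]])

```text
time_s: 5.1
tcp_pos: [0.5272, 0.0686, 0.0847]
ee_rot: [[-0.642, 0.766, 0.001], [0.766, 0.642, 0.0], [-0.001, 0.001, -1.0]]
wrist_force: [1.8, 0.4, -0.3]
gripper_width: 0.145
gripper_force: 30.0
```

>>> drive_tool(rows=[[0, 0, 0, 0, 0, 0, -0.05], [0, 0, 0, 0, 0, 0, 0], [0, 0, 0, 0, 0, 0, 0]])

```text
time_s: 5.35
tcp_pos: [0.5272, 0.0686, 0.0847]
ee_rot: [[-0.608, 0.794, 0.001], [0.794, 0.608, -0.0], [-0.001, 0.001, -1.0]]
wrist_force: [2.6, -0.2, -0.6]
gripper_width: 0.148
gripper_force: 30.0
```

```bash
python3 - <<'E'
from h import *
s=sense(); print(s["time_s"],s["wrist_force"],s["moment"],s["joints"],np.arctan2(*np.array(s["ee_rot"])[[1,0],1]))
E
```

```text
5.35 [ 2.55664155 -0.21142456 -0.60052454] [-0.06519232 -0.64967119 -0.07958297] [ 2.49197562e+01  2.28750651e+01 -2.42315108e+01  3.58680707e-02
 -4.28465326e+01 -1.67477831e+02] 0.6539438914699753
```

>>> drive_tool(rows=[[60, 0, 0, 0, 0, 0, 0], [60, 0, 0, 0, 0, 0, 0], [60, 0, 0, 0, 0, 0, 0], [60, 0, 0, 10, 0, 0, 0], [60, 0, 0, 25, 0, 0, 0]])

```text
time_s: 5.77
tcp_pos: [0.5242, 0.0678, 0.1173]
ee_rot: [[-0.607, 0.795, -0.008], [0.795, 0.607, -0.003], [0.003, -0.008, -1.0]]
wrist_force: [0.3, -0.2, -0.2]
gripper_width: 0.441
gripper_force: 0.0
```

>>> drive_tool(rows=[[60, -3, -25, 30, 0, 0, 0.06], [60, -3, -30, 15, 0, 0, 0.06], [60, -3, -30, 0, 0, 0, 0.06], [60, -3, -30, 0, 0, 0, 0.06], [60, -3, -30, 0, 0, 0, 0.06]])

```text
time_s: 6.18
tcp_pos: [0.5114, -0.0774, 0.166]
ee_rot: [[-0.817, 0.576, 0.001], [0.576, 0.817, 0.0], [-0.001, 0.001, -1.0]]
wrist_force: [1.0, -0.5, -0.2]
gripper_width: 0.598
gripper_force: 0.0
```

>>> drive_tool(rows=[[60, -3, -30, 0, 0, 0, 0.06], [60, -3, -30, 0, 0, 0, 0.06], [60, -3, -30, 0, 0, 0, 0.06], [60, -3, -30, 0, 0, 0, 0.06], [60, -3, -30, 0, 0, 0, 0.06]])

```text
time_s: 6.6
tcp_pos: [0.4962, -0.2277, 0.1654]
ee_rot: [[-0.951, 0.31, 0.0], [0.31, 0.951, -0.0], [-0.0, -0.0, -1.0]]
wrist_force: [0.9, 0.2, -0.0]
gripper_width: 0.6
gripper_force: 0.0
```

>>> drive_tool(rows=[[60, -3, -30, -10, 0, 0, 0.06], [60, -3, -30, -10, 0, 0, 0.06], [60, -3, -28, -10, 0, 0, 0.06], [60, -4, 0, 0, 0, 0, 0.02], [60, 0, 0, 0, 0, 0, 0]])

```text
time_s: 7.02
tcp_pos: [0.4822, -0.3153, 0.1341]
ee_rot: [[-0.993, 0.121, -0.002], [0.121, 0.993, 0.001], [0.002, 0.001, -1.0]]
wrist_force: [-0.4, 0.8, -0.1]
gripper_width: 0.597
gripper_force: 0.0
```

```bash
python3 - <<'E'
from h import *
s=sense(); print(s["time_s"],s["tcp_pos"],np.degrees(np.arctan2(*np.array(s["ee_rot"])[[1,0],1])),s["gripper_width"],s["wrist_force"])
p=capture("top"); W=cloud(p); save(p,"top1.png")
k=(W[...,0]>.48)&(W[...,0]<.58)&(W[...,1]<.11)&(W[...,1]>.03)&(W[...,2]>.08)&(W[...,2]<.095)
q=W[k]; print(len(q),cv2.minAreaRect((q[:,:2]*1000).astype(np.float32)))
im=cv2.cvtColor(p["frame"],cv2.COLOR_RGB2BGR)[120:290,130:430]
cv2.imwrite("pics/c1.png",cv2.resize(im,(800,453),interpolation=cv2.INTER_CUBIC))
E
```

```text
7.0167 [ 0.48220357 -0.31528317  0.13411411] 83.07603430071703 0.5974492971715721 [-0.36173936  0.76702374 -0.090787  ]
70 ((527.42626953125, 68.58128356933594), (12.921737670898438, 41.645896911621094), 37.09009552001953)
```

View pics/c1.png

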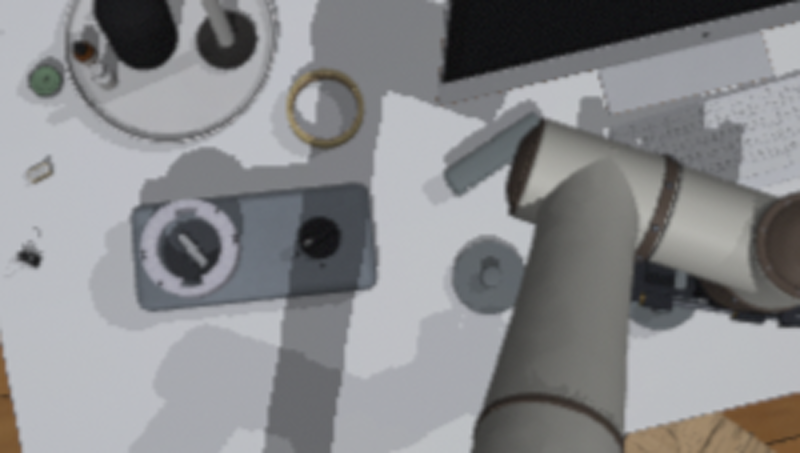

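The knob now lies 60° clockwise of where it started, at its other stop (crop 320,238). The storage cap is untouched, and the gripper is over the lid. Next I'll grasp the lid.

>>> drive_tool(rows=[[60, 2, 0.5, -25, 0, 0, 0], [60, 0, 0, -25, 0, 0, 0], [60, 0, 0, -20, 0, 0, 0], [60, 0, 0, -15, 0, 0, 0], [40, 0, 0, 0, 0, 0, 0]])

```text
time_s: 7.48
tcp_pos: [0.4843, -0.3119, 0.0473]
ee_rot: [[-0.993, 0.117, -0.005], [0.117, 0.993, 0.002], [0.005, 0.002, -1.0]]
wrist_force: [-0.3, 0.0, 1.2]
gripper_width: 0.569
gripper_force: 0.0
```

>>> drive_tool(rows=[[0, 0, 0, 0, 0, 0, 0], [0, 0, 0, 0, 0, 0, 0], [0, 0, 0, 0, 0, 0, 0], [0, 0, 0, 0, 0, 0, 0], [0, 0, 0, 0, 0, 0, 0]])

```text
time_s: 7.9
tcp_pos: [0.4863, -0.3139, 0.0507]
ee_rot: [[-0.993, 0.118, 0.002], [0.118, 0.993, -0.001], [-0.002, -0.0, -1.0]]
wrist_force: [-0.1, 0.0, -0.5]
gripper_width: 0.236
gripper_force: 0.0
```

>>> drive_tool(rows=[[0, 0, 0, 0, 0, 0, 0], [0, 0, 0, 0, 0, 0, 0], [0, 0, 0, 0, 0, 0, 0]])

```text
time_s: 8.15
tcp_pos: [0.4861, -0.314, 0.0504]
ee_rot: [[-0.993, 0.118, 0.001], [0.118, 0.993, -0.001], [-0.001, -0.0, -1.0]]
wrist_force: [0.1, 0.4, 4.7]
gripper_width: 0.181
gripper_force: 30.0
```

>>> drive_tool(rows=[[0, 0, 0, 20, 0, 0, 0], [0, 0, 0, 30, 0, 0, 0], [0, 0, 15, 35, 0, 0, 0], [0, 0, 25, 35, 0, 0, 0.02], [0, 2, 30, 20, 0, 0, 0.02]])

```text
time_s: 8.57
tcp_pos: [0.4885, -0.2452, 0.1915]
ee_rot: [[-0.997, 0.079, 0.004], [0.079, 0.997, -0.002], [-0.004, -0.001, -1.0]]
wrist_force: [1.4, 0.4, -1.4]
gripper_width: 0.179
gripper_force: 30.0
```

>>> drive_tool(rows=[[0, 2, 30, 0, 0, 0, 0.02], [0, 2, 30, 0, 0, 0, 0.02], [0, 2, 30, 0, 0, 0, 0.02], [0, 2, 30, 0, 0, 0, 0.02], [0, 2, 30, 0, 0, 0, 0.02]])

```text
time_s: 8.98
tcp_pos: [0.497, -0.0931, 0.188]
ee_rot: [[-1.0, -0.022, -0.001], [-0.022, 1.0, 0.0], [0.001, 0.0, -1.0]]
wrist_force: [0.8, 0.7, -2.0]
gripper_width: 0.181
gripper_force: 30.0
```

>>> drive_tool(rows=[[0, 2, 30, 0, 0, 0, 0.02], [0, 2, 30, 0, 0, 0, 0.02], [0, 2, 30, 0, 0, 0, 0.02], [0, 2, 30, 0, 0, 0, 0.02], [0, 2, 30, 0, 0, 0, 0.02]])

```text
time_s: 9.4
tcp_pos: [0.5071, 0.0568, 0.1879]
ee_rot: [[-0.993, -0.122, -0.001], [-0.122, 0.993, -0.0], [0.001, 0.0, -1.0]]
wrist_force: [1.1, 0.8, -1.2]
gripper_width: 0.182
gripper_force: 30.0
```

>>> drive_tool(rows=[[0, 2, 30, 0, 0, 0, 0.01], [0, 1, 30, 0, 0, 0, 0], [0, 0, 30, 0, 0, 0, 0], [0, 0, 30, 0, 0, 0, 0], [0, 0, 10, 0, 0, 0, 0]])

```text
time_s: 9.82
tcp_pos: [0.5106, 0.1886, 0.1878]
ee_rot: [[-0.991, -0.134, -0.0], [-0.134, 0.991, 0.0], [0.0, 0.0, -1.0]]
wrist_force: [0.0, 0.4, -1.0]
gripper_width: 0.182
gripper_force: 30.0
```

>>> drive_tool(rows=[[0, 0, 0, 0, 0, 0, 0], [0, 0, 0, 0, 0, 0, 0]])

```text
time_s: 9.98
tcp_pos: [0.5102, 0.1853, 0.1877]
ee_rot: [[-0.991, -0.132, -0.002], [-0.132, 0.991, -0.001], [0.002, -0.001, -1.0]]
wrist_force: [-0.5, -0.2, -1.8]
gripper_width: 0.184
gripper_force: 30.0
```

```bash
python3 - <<'E'
from h import *
s=sense(); print(s["time_s"],s["tcp_pos"],np.degrees(np.arctan2(*np.array(s["ee_rot"])[[1,0],1])),s["gripper_width"],s["wrist_force"],s["moment"],s["joints"])
p=capture("scene"); W=cloud(p)
ms=masks_of("lid",p); print([(m["p"],m["xy"],m["region"].sum()) for m in ms])
u,v=[int(x) for x in ms[0]["xy"]] if ms else (253,226)
im=cv2.cvtColor(p["frame"],cv2.COLOR_RGB2BGR)[130:280,150:350]
cv2.imwrite("pics/c2.png",cv2.resize(im,(800,600),interpolation=cv2.INTER_CUBIC))
E
```

```text
9.9833 [0.51016897 0.18532245 0.18773484] 97.59205976743894 0.18396451851828535 [-0.4928051  -0.21766039 -1.77081266] [-0.00487324 -0.07386856 -0.01509597] [ 3.70773428e+01  1.67985111e+01 -1.56244974e+01 -1.82383358e-02
 -5.76817760e+01 -1.19475551e+02]
[(0.57, [251.8, 195.5], np.int64(467))]
```

View pics/c2.png

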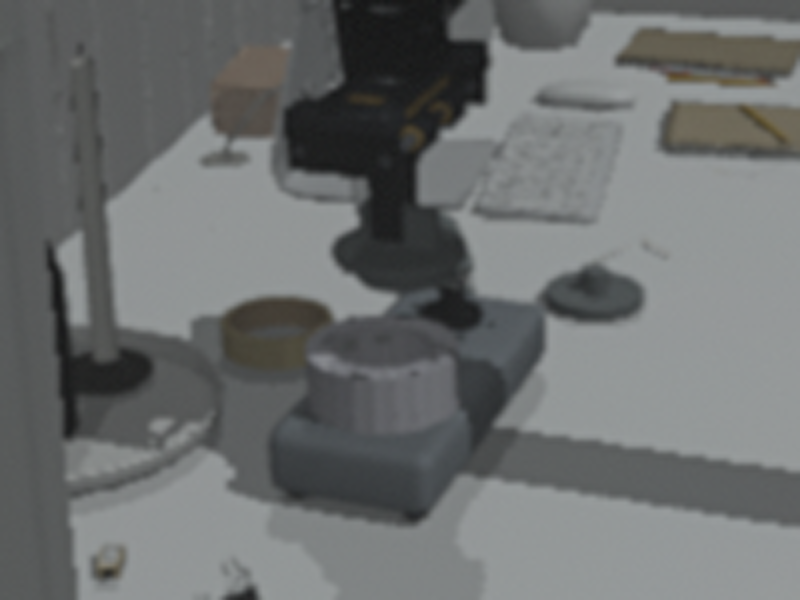

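The scene view shows the lid held level at crop (400,250), just short of the bowl at (385,375). The cap is still in place at (595,290). Next I'll center over the mouth and lower.

>>> drive_tool(rows=[[0, 1, 12, 0, 0, 0, 0], [0, 0, 10, -10, 0, 0, 0], [0, 0, 0, -20, 0, 0, 0], [0, 0, 0, 0, 0, 0, 0], [0, 0, 0, 0, 0, 0, 0]])

```text
time_s: 10.5
tcp_pos: [0.511, 0.207, 0.1571]
ee_rot: [[-0.991, -0.131, -0.003], [-0.131, 0.991, -0.002], [0.003, -0.002, -1.0]]
wrist_force: [-0.1, -0.1, -0.8]
gripper_width: 0.181
gripper_force: 30.0
```

>>> drive_tool(rows=[[0, 0, 0, -5, 0, 0, 0], [0, 0, 0, -5, 0, 0, 0], [0, 0, 0, -4, 0, 0, 0], [0, 0, 0, -3, 0, 0, 0], [0, 0, 0, 0, 0, 0, 0]])

```text
time_s: 10.92
tcp_pos: [0.5114, 0.2072, 0.1408]
ee_rot: [[-0.991, -0.131, -0.001], [-0.131, 0.991, -0.001], [0.001, -0.0, -1.0]]
wrist_force: [-0.4, -0.1, -1.7]
gripper_width: 0.183
gripper_force: 30.0
```

>>> drive_tool(rows=[[0, 0, 0, -3, 0, 0, 0], [0, 0, 0, -3, 0, 0, 0], [0, 0, 0, -2, 0, 0, 0], [0, 0, 0, -2, 0, 0, 0], [0, 0, 0, 0, 0, 0, 0]])

```text
time_s: 11.33
tcp_pos: [0.5115, 0.2073, 0.131]
ee_rot: [[-0.991, -0.131, -0.001], [-0.131, 0.991, -0.0], [0.001, -0.0, -1.0]]
wrist_force: [-0.3, 0.5, -1.0]
gripper_width: 0.182
gripper_force: 30.0
```

>>> drive_tool(rows=[[0, 0, 0, -1, 0, 0, 0], [0, 0, 0, -1, 0, 0, 0], [0, 0, 0, 0, 0, 0, 0]])

```text
time_s: 11.58
tcp_pos: [0.5118, 0.2075, 0.1295]
ee_rot: [[-0.991, -0.131, 0.0], [-0.131, 0.991, 0.0], [-0.0, 0.0, -1.0]]
wrist_force: [-0.4, 0.7, -0.7]
gripper_width: 0.184
gripper_force: 30.0
```

>>> drive_tool(rows=[[0, 0, 0, -0.7, 0, 0, 0], [0, 0, 0, -0.7, 0, 0, 0], [0, 0, 0, 0, 0, 0, 0]])

```text
time_s: 11.83
tcp_pos: [0.5118, 0.2075, 0.1294]
ee_rot: [[-0.991, -0.132, 0.001], [-0.132, 0.991, 0.0], [-0.001, -0.0, -1.0]]
wrist_force: [-2.8, -0.2, 6.6]
gripper_width: 0.187
gripper_force: 30.0
```

>>> drive_tool(rows=[[0, 0, 0, 0.7, 0, 0, 0], [0, 0, -0.1, 0, 0, 0, -0.06], [0, 0, -0.1, 0, 0, 0, -0.06], [0, 0, -0.1, 0, 0, 0, -0.06], [0, 0, -0.1, 0, 0, 0, -0.06]])

```text
time_s: 12.25
tcp_pos: [0.5124, 0.2074, 0.1294]
ee_rot: [[-0.994, 0.11, 0.002], [0.11, 0.994, 0.001], [-0.002, 0.001, -1.0]]
wrist_force: [-0.6, -0.7, 2.7]
gripper_width: 0.179
gripper_force: 30.0
```

>>> drive_tool(rows=[[0, 0, -0.1, 0, 0, 0, -0.06], [0, 0, -0.1, 0, 0, 0, -0.06], [0, 0, -0.1, 0, 0, 0, -0.06], [0, 0, 0, 0, 0, 0, 0]])

```text
time_s: 12.58
tcp_pos: [0.5124, 0.2069, 0.1294]
ee_rot: [[-0.959, 0.285, 0.002], [0.285, 0.959, 0.0], [-0.001, 0.001, -1.0]]
wrist_force: [-0.1, -0.8, 3.3]
gripper_width: 0.181
gripper_force: 30.0
```

```bash
python3 - <<'E'
from h import *
s=sense(); print(s["time_s"],s["tcp_pos"],np.degrees(np.arctan2(*np.array(s["ee_rot"])[[1,0],1])),s["gripper_width"],s["wrist_force"],s["moment"],s["joints"][5])
E
```

```text
12.5833 [0.51235118 0.20686837 0.12941784] 73.45600886675228 0.1806601293190365 [-0.0806212  -0.78525596  3.29264375] [-0.30908856 -0.03720142 -0.0755489 ] -145.39637556109457
```

>>> drive_tool(rows=[[0, 0, -0.1, 0, 0, 0, -0.06], [0, 0, -0.1, 0, 0, 0, -0.06], [0, 0, -0.1, 0, 0, 0, -0.06], [0, 0, -0.1, 0, 0, 0, -0.06], [0, 0, -0.1, 0, 0, 0, -0.06]])

```text
time_s: 13.0
tcp_pos: [0.512, 0.206, 0.1294]
ee_rot: [[-0.832, 0.555, 0.001], [0.555, 0.832, -0.001], [-0.001, -0.0, -1.0]]
wrist_force: [-0.9, -0.8, 3.8]
gripper_width: 0.182
gripper_force: 30.0
```

>>> drive_tool(rows=[[0, 0, 0, 0, 0, 0, -0.03], [0, 0, 0, 0, 0, 0, 0], [0, 0, 0, 0, 0, 0, 0]])

```text
time_s: 13.25
tcp_pos: [0.5119, 0.206, 0.1294]
ee_rot: [[-0.816, 0.578, 0.0], [0.578, 0.816, -0.0], [-0.001, -0.0, -1.0]]
wrist_force: [-0.8, -2.5, 4.8]
gripper_width: 0.181
gripper_force: 30.0
```

```bash
python3 - <<'E'
from h import *
s=sense(); print(s["time_s"],s["tcp_pos"],np.degrees(np.arctan2(*np.array(s["ee_rot"])[[1,0],1])),s["gripper_width"],s["wrist_force"],s["moment"],s["joints"][5])
a=capture("top"); b=capture("scene")
W=cloud(b); q=W.copy()
m=(np.hypot(W[...,0]-.5093,W[...,1]-.207)<.06)
d=q[m&(W[...,2]>.10)&(W[...,2]<.108)]; print("disc top",len(d),np.median(d[:,2]) if len(d) else 0)
im=cv2.cvtColor(b["frame"],cv2.COLOR_RGB2BGR)[175:265,195:315]
cv2.imwrite("pics/c3.png",cv2.resize(im,(800,600),interpolation=cv2.INTER_CUBIC))
im=cv2.cvtColor(a["frame"],cv2.COLOR_RGB2BGR)[180:245,160:250]
cv2.imwrite("pics/c4.png",cv2.resize(im,(800,578),interpolation=cv2.INTER_CUBIC))
E
```

```text
13.25 [0.51191953 0.20596009 0.12941001] 54.6981495706858 0.18130533394909418 [-0.84436203 -2.54761045  4.81490705] [-7.08583227e-01  2.76371874e-01 -2.56899028e-05] -164.10228014906113
disc top 309 0.10394702052694373
```

View pics/c3.png

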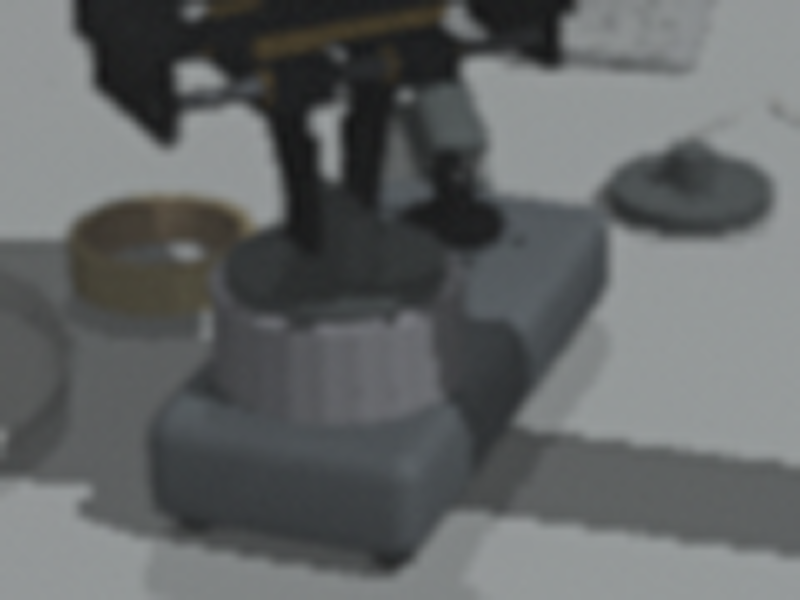

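View pics/c4.png

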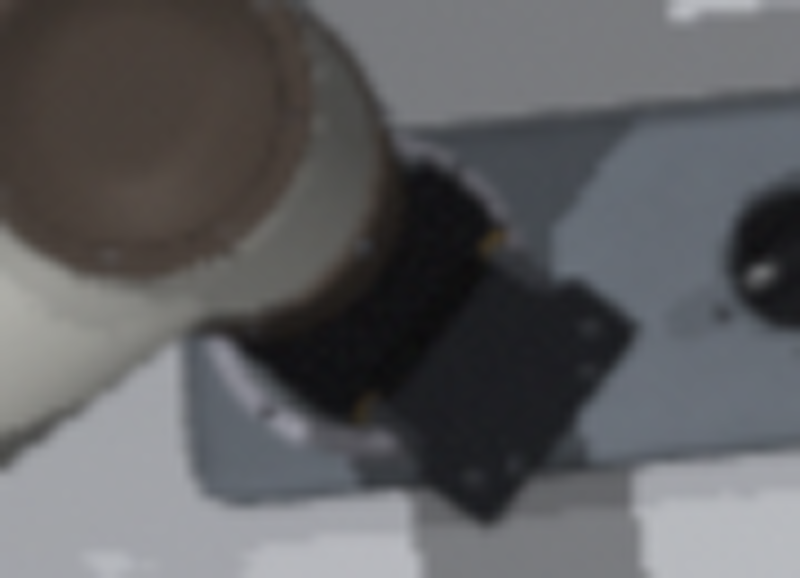

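The lid is seated: its disc measures 104 mm high, against 103 mm expected. Its bar sits at the half-way angle, within about 0.3°, and the cap and tape roll haven't moved. I'll make a small final trim, let it settle, then hand in.

>>> drive_tool(rows=[[0, 0, 0, 0, 0, 0, -0.01], [0, 0, 0, 0, 0, 0, 0], [0, 0, 0, 0, 0, 0, 0], [0, 0, 0, 0, 0, 0, 0], [0, 0, 0, 0, 0, 0, 0]])

```text
time_s: 13.77
tcp_pos: [0.5119, 0.2059, 0.1294]
ee_rot: [[-0.811, 0.586, 0.0], [0.586, 0.811, -0.001], [-0.001, -0.0, -1.0]]
wrist_force: [-0.6, -2.2, 5.6]
gripper_width: 0.182
gripper_force: 30.0
```

```bash
python3 - <<'E'
from h import *
s=sense(); a=np.degrees(np.arctan2(*np.array(s["ee_rot"])[[1,0],1]))
print(s["time_s"],s["tcp_pos"],a,s["gripper_force"],s["wrist_force"],s["moment"])
if abs(a-54.2)<1 and s["gripper_force"]>25: print(finish_job())
E
```

```text
13.7667 [0.51190833 0.20594159 0.12941183] 54.157242414249744 30.016983503010124 [-0.56720883 -2.18864913  5.59627778] [-0.68226642  0.29961547  0.17524566]
the job is handed in; nothing more can be done
None
```

I handed the job in at 13.8 s: the knob is at its other stop, and the bayonet lid is seated and held at half way, short of the lock. The half-way angle comes from the gripper's pose, because the hand hid the bar and the pip from the cameras.

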